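# Slide the kettle to the free ring of the bar hob and switch that ring on

## Robot

A 6-joint arm with a two-finger parallel gripper is mounted at the origin on the work surface. World frame = base frame: x ahead of the robot, y to its left, z up, the work surface at z = 0. Lengths are in m, angles in degrees, forces in N, time in s.
With the tool pointing down it reaches from about 0.4 to 0.825 m from the base axis. Payload 7 kg.
Tool frame: the origin (TCP) lies midway between the tips of the shut fingers; the grasp point (between the pads) lies 19 mm behind it; z points along the fingers, y is the line along which they close (so a half turn about z gives the same grasp; the last joint's range is limited). The gripper opens to 88 mm and grips with 3 to 60 N. Pads are 19 mm wide; open, the fingers measure 130 mm over their backs; the gripper's body (78 mm by 193 mm) begins 47 mm behind the grasp point.
Start: joints at [81.595, 20.546, 0.682, 0, -70.136, -16.507], TCP at [0.284, 0.612, 0.227] pointing down, gripper open.
Joint ranges: [-176.03, 176.03], [-82.01, 121.73], [-58.28, 71.71], [-173.87, 95.51], [-174.79, -0.11], [-173.66, 173.66]. Speed limits (degrees/s): [136.94, 136.94, 172.46, 180, 180, 180].

## Interface

Orientations are given as [roll, pitch, yaw] about the fixed x, y, z axes, in that order (R = Rz(yaw) Ry(pitch) Rx(roll)).
In Python, from plant import get_state, optics, order gives the robot as it stands. The module is installed in compiled form; this text tells all that it offers.
- The arm moves only by the tool send_rows, never from a script. Its argument "moves" is a list of rows, each an object with "slide": the shift along the tool's x, y, z as a fraction of full scale, a list of three; "turn": the turn about the tool's z as a fraction of full scale; "gripper": the opening, from 0 (shut) to 1 (fully open). A call has exactly 5 rows; each row is the pose to reach, as a shift and turn from the pose commanded when the call began, along the tool's axes at that moment; what a row does not reach only later rows make up. Full scale, the value 1, is 150 mm for a shift and 90 degrees for a turn. A row lasts 1/12 s, in which the tool goes at most 41.7 mm and 7.16 degrees, less where a joint would pass 70% of its speed; a pose out of reach is approached as far as the arm can. A call with a number of a shift or a turn outside -1 to 1 is refused whole. A call with a gripper value outside its range is refused whole. The fingers move at their own pace and stop on an object; "newtons" is the grip in N (left out, the last holds). Time passes only in rows, so rows that repeat a pose let the fingers close, or fill a call up. It gives the time, the measured TCP pose, the force, the opening and the grip force at its end, in the units of the state.
- get_state(): the state, without advancing time (a new reading comes with each control period).
- optics.capture(name): name is "scene" or "top"; returns a dict with "img" (420x560x3 uint8, red, green, blue), "intrinsics" (3x3 intrinsics, pixels), "dist" ([k1, k2, p1, p2, k3] as OpenCV has them; the pictures are not rectified), "origin" and "attitude" of the camera in the world. Camera axes: x right, y down, z forward; pixel columns grow to the right and rows downward; lengths in m; the calibration is good to about 2 mm. A picture is of the moment at which its call begins. There is no depth.
- order.close_job(): hands the job in; it is judged then, once.
Trained networks look in the newest picture that a camera, given by its name, has taken for a name from the list of things; names that differ only in an ending like _2 or _b are one class to them, and where a whole thing is asked for, a point or a joint stands for the part that bears it (a point fixed in the world has none). Each returns a list of dicts, best first, with "p" (0 to 1); they miss things now and then, are a little off and sometimes report something else, mostly with a low value. They report only what shows in the picture. A call takes as long as a camera call. They do not tell look-alikes from the thing itself.
- optics.look_for(camera, name): "location" ([x, y, z] in m, in world coordinates, good to about 4 mm: the middle of the surface that is visible of it).
The state is a dict: "time_s": time; "joints": joint angles; "qd": joint speeds; "joint_torque": joint torques, N m; "tcp_pos": TCP position; "eef_rot": TCP orientation; "contact_force": force on the tool from outside, world axes, zero at the start; "moment": the same for the moment, N m; "gripper_width": finger opening in m; "gripper_force": force on a finger pad.
Only numpy, scipy, OpenCV 4.12 (cv2) and the standard library are available. Lean on these libraries where they do the work, as an engineer would, in place of code of your own. Each camera call takes 0.05 s, during which the arm holds its last target. There are 200 camera calls.

## Task

On the bar's two-ring hob, slide the kettle sideways onto the middle of the other, empty ring, keeping it flat on the glass all the way: do not lift or tip it, and do not strike the shelf that stands over the hob. Then switch that ring on: turn the knob in front of it clockwise until its grip bar lies crosswise (parallel to the hob's long front edge). Leave the other knob and everything else standing around as it is.

Things in the scene. Friction and masses are not known exactly. Their poses are not given: they have to be found in the camera images.
- hob: Table-top glass hob, fixed: black glass in a steel frame, 520 wide (its y), 360 deep (its x), 40 high. Origin: centre of its underside, on the table; x points away from the robot, y to the left. The ring centres are at x +30, y +120 (left) and y -120 (right) of this frame; the smooth glass (friction about 0.3) is at z 40.
- ring_from: Printed mark on the glass, flat: two thin white circles of 184 and 104 mm diameter with a small cross in the middle. The ring under the kettle at the start (the left or the right one). Origin: its centre, on the glass.
- ring_to: The identical printed mark of the ring that is empty at the start, 240 mm to the side of the other. Origin: its centre, on the glass.
- kettle: Squat steel kettle, loose, 0.4 to 0.85 kg: base 150 mm diameter, body 82 high, lid knob up to 104, spout towards its +x (104 from the axis at most). Its bail handle arches over the lid in its x-z plane. Origin: centre of the underside; z up.
- kettle_grip (a point): Middle of the kettle's straight black flat-sided handle bar: 100 long along the kettle's x, 18 wide (y), 22 high, horizontal, 140 above the underside, over the kettle's axis. Free space beside it on both sides (y); 25 mm clear between the bar's underside and the lid knob. Axes as the kettle's.
- gantry: Open rod shelf over the rings, fixed: four steel rods of 12 mm, 760 long (along its y) at x -49, -18, 18 and 49, undersides 395 above the table; a small jar on its left end, up to 467; wooden end panels 120 deep, 25 thick at y +-375. Origin: on the table under its middle, 30 mm beyond the line of the ring centres: the kettle's handle is beneath the rods and cannot be reached straight from above.
- knob_left_grip (a point): Grip point of the left knob, on its axis, 77 above the table, 170 mm nearer the robot than the left ring's centre (and in line with it). Grey disc, 60 mm diameter, with an upright grip bar 57 long, 14 thick, from 54 to 84 above the table, along this point's x (which turns with the knob); white pointer mark at its -x end.
- knob_right_grip (a point): The same for the right knob, in front of the right ring.
- knob_left (a joint): Angle of the left knob, rad, growing clockwise seen from above; 0: the bar is parallel to the hob's x (pointer to the robot), 1.57: the bar is crosswise. Stops at 0 and 2.6.
- knob_right (a joint): The same for the right knob.
- jar: Small closed jar standing on the hob's front left corner, beside the left knob: 48 mm diameter, 85 high, loose, not to be disturbed. Origin: centre of its underside.
- sugar: Small white bowl on the hob's front, between the knobs: 72 mm diameter, 50 high, loose, not to be disturbed. Origin: centre of its underside.
- mug_a: White mug, 80 mm diameter, 92 high, on the table left of the hob; not to be disturbed. Origin: centre of its underside.
- mug_b: Blue mug, 80 mm diameter, 92 high, on the table left of the hob, nearer the robot; not to be disturbed. Origin: centre of its underside.
- wine: Wine bottle, 74 mm diameter, 290 high, on the table left of the hob; not to be disturbed. Origin: centre of its underside.
- tin: Tin can, 84 mm diameter, 110 high, on the table right of the hob; not to be disturbed. Origin: centre of its underside.
- spoon: Wooden spoon, 200 long, lying on the table by the hob's right front corner; not to be disturbed. Origin: its middle, underside.
Not all that is in view belongs to the job. Leave any pink or turquoise look-alike of the kettle alone.

How it is judged:
By the outcome, as a careful person would: the job done as asked, in the order asked, and still so for the second after the job is handed in, with the robot touching nothing.
It also fails if it takes over 64 s, if anything falls off the work surface, if the arm or the gripper's body presses on something with over 40 N, if the wrist force passes 120 N, or if a joint passes its speed limit or range.

## Working session

There is one attempt and no reset: what is moved stays moved. The work goes in short steps, Python scripts to look and compute and a tool call to move; the robot and the scene stay as the last step left them, time stands still between calls to the robot, and variables do not carry over. Pictures are saved under pics/ and viewed, at most 10 in all, crops included, and the job is handed in when it is done.

Besides the shell and the picture viewer there is one more tool, called after "Emit:" as name(argument=value, ...), one argument or row to a line, values as JSON. send_rows: Moves the arm, as the interface text tells. Shift numbers are shares of 150 mm and turn numbers shares of 90 degrees, none past 1 either way. Its arguments: {"type":"object","properties":{"moves":{"type":"array"},"newtons":{"type":"number"}},"required":["moves"]}

```bash
mkdir -p pics
cat > h.py <<'E'
import numpy as np, cv2
from scipy.spatial.transform import Rotation as R
from plant import get_state, optics, order
def cap(n,save=None):
    c=optics.capture(n)
    if save: cv2.imwrite(f'pics/{save}.png',c['img'][:,:,::-1])
    return c
def rot(c):
    a=np.array(c['attitude'],float)
    return a if a.shape==(3,3) else (R.from_euler('xyz',a,degrees=True).as_matrix() if a.size==3 else R.from_quat(a).as_matrix())
def ray(c,uv):
    p=cv2.undistortPoints(np.array([[uv]],float),np.array(c['intrinsics']),np.array(c['dist']))[0,0]
    return np.array(c['origin']),rot(c)@np.array([p[0],p[1],1])
def atz(c,uv,z):
    o,d=ray(c,uv); return o+d*(z-o[2])/d[2]
def proj(c,X):
    r=rot(c).T; rv=cv2.Rodrigues(r)[0]
    return cv2.projectPoints(np.array([X],float),rv,-r@np.array(c['origin']),np.array(c['intrinsics']),np.array(c['dist']))[0][0,0]
def tri(l):
    A=0;b=0
    for c,uv in l:
        o,d=ray(c,uv);d=d/np.linalg.norm(d);P=np.eye(3)-np.outer(d,d);A=A+P;b=b+P@o
    return np.linalg.solve(A,b)
E
python3 - <<'E'
from h import *
print(get_state())
for n in ['scene','top']:
    c=cap(n,n+'0'); print(n,c['origin'],c['attitude'],c['intrinsics'],c['dist'])
    for k in ['hob','ring_from','ring_to','kettle','kettle_grip','gantry','knob_left_grip','knob_right_grip','jar','sugar','mug_a','wine','tin','spoon']:
        print(k,[(np.round(d['location'],3).tolist(),round(d['p'],2),proj(c,d['location']).round().tolist()) for d in optics.look_for(n,k)][:4])
E
```

```text
{'time_s': 0.0, 'joints': array([ 8.15954436e+01,  2.05916831e+01,  6.33124192e-01, -2.15875242e-02,
       -7.01378686e+01, -1.65063054e+01]), 'qd': array([-0.02748025, -0.02138324, -0.0247247 ,  0.0355731 , -0.00619914,
        0.02707446]), 'joint_torque': array([ 1.57960349e-03, -5.82718241e+01,  2.93050486e+01,  6.99740052e+00,
        6.74753683e-03, -1.63914242e-04]), 'tcp_pos': array([0.28412771, 0.61172224, 0.22561037]), 'eef_rot': array([ 1.79901780e+02, -7.94268598e-03, -2.49182066e+01]), 'contact_force': array([-0.18604108,  0.52262666, -0.23332248]), 'moment': array([-0.03723496, -0.01159666, -0.05191721]), 'gripper_force': 0.0, 'gripper_width': 0.08765886545419628}
scene [1.47062459 0.09187773 0.93877054] [-130.02719476   -0.85341423   95.23474214] [[408.71209106   0.         272.43646674]
 [  0.         408.71209106 209.62472327]
 [  0.           0.           1.        ]] [-0.11453342  0.          0.          0.          0.        ]
hob [([0.73, -0.063, 0.038], 0.62, [237.0, 282.0]), ([0.389, 0.359, 0.062], 0.46, [376.0, 209.0])]
ring_from [([0.708, 0.064, 0.043], 0.79
[... 1989 characters left out ...]
4, [313.0, 130.0])]
knob_left_grip [([0.64, 0.073, 0.11], 0.72, [261.0, 173.0]), ([0.486, 0.055, 0.054], 0.67, [265.0, 218.0]), ([0.669, -0.173, 0.038], 0.56, [327.0, 172.0])]
knob_right_grip [([0.502, -0.175, 0.058], 0.57, [329.0, 214.0])]
jar [([0.495, 0.161, 0.125], 0.73, [235.0, 211.0]), ([0.667, -0.172, 0.039], 0.6, [327.0, 172.0])]
sugar [([0.639, 0.072, 0.11], 0.25, [261.0, 173.0])]
mug_a [([0.366, 0.392, 0.035], 0.92, [171.0, 250.0]), ([0.446, 0.503, 0.037], 0.78, [142.0, 227.0])]
wine [([0.575, 0.531, 0.184], 0.92, [124.0, 182.0]), ([0.477, -0.399, 0.011], 0.57, [387.0, 224.0])]
tin [([0.574, 0.53, 0.184], 0.45, [124.0, 183.0])]
spoon [([0.474, -0.398, 0.013], 0.55, [388.0, 225.0])]
```

View pics/scene0.png

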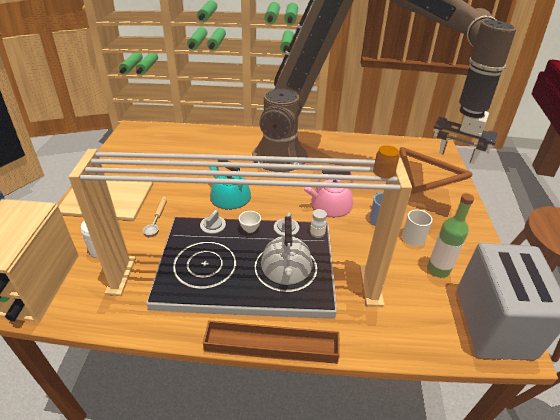

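View pics/top0.png

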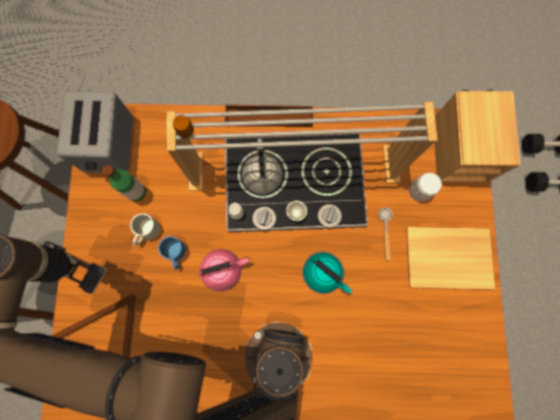

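The kettle stands on the left ring (scene 285,268; top 262,172). The empty ring is on the right (scene 205,265; top 327,172). Both knobs, the jar and the sugar bowl are along the front edge. Next I'll zoom in on the handle and the rods.

Run:
```python
from h import *
a=cv2.imread('pics/top0.png')[95:235,200:390]; b=cv2.imread('pics/scene0.png')[150:320,150:350]
cv2.imwrite('pics/z1.png',cv2.resize(a,(760,560),interpolation=cv2.INTER_CUBIC))
cv2.imwrite('pics/z2.png',cv2.resize(b,(700,595),interpolation=cv2.INTER_CUBIC))
```

```text
(no output)
```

View pics/z1.png

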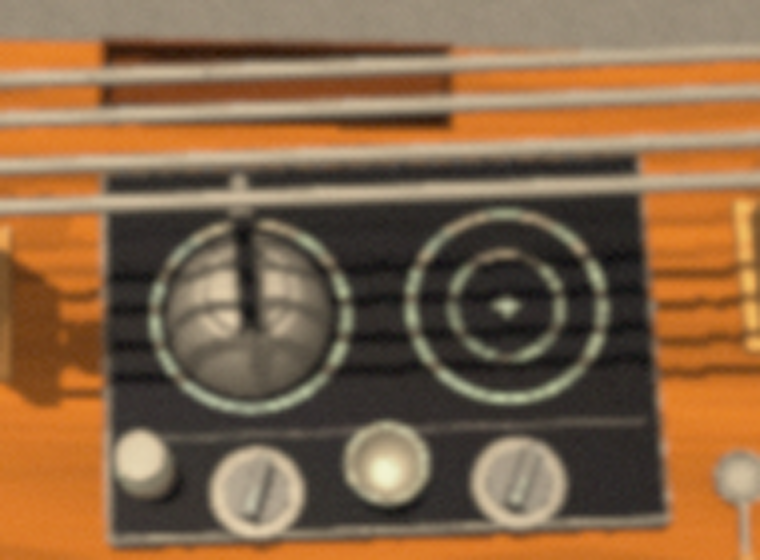

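View pics/z2.png

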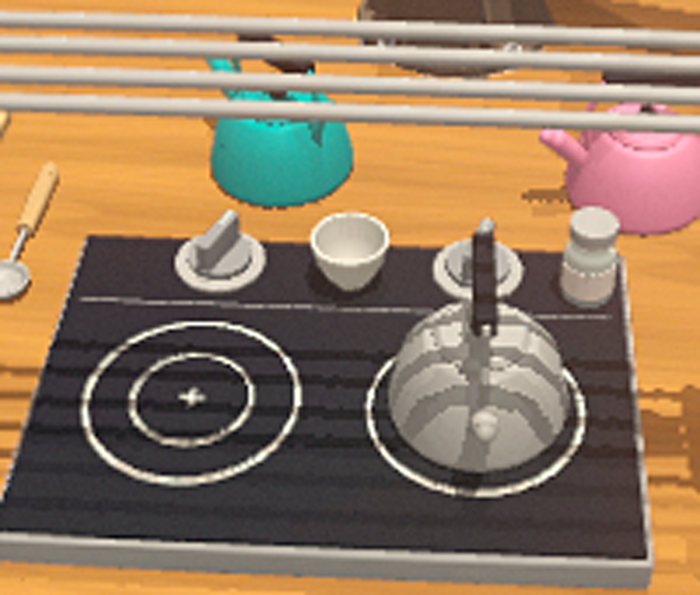

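Run:
```python
from h import *
T=cap('top');S=cap('scene')
t=lambda u,v:(200+u/4,95+v/4); s=lambda u,v:(150+u/3.5,150+v/3.5)
def P(n,a,b): print(n,tri([(T,t(*a)),(S,s(*b))]).round(4))
P('ring_to',(507,307),(193,397))
P('bar near top',(250,320),(485,232)); P('bar far top',(243,215),(484,328))
for n,uv in dict(near=(250,322),far=(243,215)).items(): print('T bar',n,atz(T,t(*uv),.191).round(4))
for n,uv in dict(near=(485,232),far=(484,328)).items(): print('S bar',n,atz(S,s(*uv),.191).round(4))
for u,v in [(243,197),(245,153)]: print('Trod',atz(T,t(u,v),.401).round(4))
for u,v in [(22,207),(740,182)]: print('Tfrontrod ends',atz(T,t(u,v),.401).round(4))
for u,v in [(10,20),(690,40),(10,47),(690,70),(10,73),(690,95),(10,100),(690,122)]: print('Srod',atz(S,s(u,v),.401).round(4))
print('ringfrom T centre',atz(T,t(251,314),.04), 'S',atz(S,s(476,405),.04))
for n,uv in dict(L=(263,462),R=(529,447)).items(): print('T knobtop far',n,atz(T,t(*uv),.084).round(4))
for n,uv in dict(L=(255,515),R=(516,500)).items(): print('T knobtop near',n,atz(T,t(*uv),.084).round(4))
for n,uv in dict(L=(258,490),R=(518,483)).items(): print('T disc',n,atz(T,t(*uv),.054).round(4))
print('knobR bar S', atz(S,s(192,245),.084),atz(S,s(236,213),.084))
print('hob corners T',[atz(T,t(*p),.04).round(4) for p in [(105,175),(638,155),(668,520),(112,540)]])
for k,p in [('jar',(140,447)),('sugar',(387,447))]: print(k,atz(T,t(*p),.125 if k=='jar' else .09).round(4))
```

```text
ring_to [ 0.6686 -0.1705  0.0363]
bar near top [0.6074 0.0671 0.1914]
bar far top [0.7042 0.074  0.18  ]
T bar near [0.6058 0.0649 0.191 ]
T bar far [0.7003 0.0728 0.191 ]
S bar near [0.6068 0.0692 0.191 ]
S bar far [0.7153 0.0751 0.191 ]
Trod [0.6389 0.0663 0.401 ]
Trod [0.6726 0.0656 0.401 ]
Tfrontrod ends [0.6285 0.2255 0.401 ]
Tfrontrod ends [ 0.6558 -0.2926  0.401 ]
Srod [ 0.6601 -0.2677  0.401 ]
Srod [0.633  0.2038 0.401 ]
Srod [ 0.6931 -0.2568  0.401 ]
Srod [0.6698 0.2019 0.401 ]
Srod [ 0.7233 -0.2469  0.401 ]
Srod [0.6989 0.2004 0.401 ]
Srod [ 0.753  -0.2371  0.401 ]
Srod [0.7288 0.1989 0.401 ]
ringfrom T centre [0.6570313  0.06816566 0.04      ] S [0.65525385 0.07076283 0.04      ]
T knobtop far L [0.5071 0.0535 0.084 ]
T knobtop far R [ 0.5247 -0.1842  0.084 ]
T knobtop near L [0.459  0.0596 0.084 ]
T knobtop near R [ 0.4764 -0.1721  0.084 ]
T disc L [0.4871 0.058  0.054 ]
T disc R [ 0.4975 -0.1781  0.054 ]
knobR bar S [ 0.52980197 -0.19565362  0.084     ] [ 0.48147091 -0.16479608  0.084     ]
hob corners T [array([0.7918, 0.2099, 0.04  ]), array([ 0.8201, -0.2974,  0.04  ]), array([ 0.4681, -0.3163,  0.04  ]), array([0.4411, 0.1903, 0.04  ])]
jar [0.5104 0.16   0.125 ]
sugar [ 0.5214 -0.0569  0.09  ]
```

The top crop shows the kettle's bar running from (250,322) to (243,215), with the spout pointing away. The empty ring's cross is at (507,307), and the knob bars are at about (258,490) and (522,475). The front rod lies only about 28 mm beyond the bar's near end. I need to know how wide the wrist is at rod height and what the handle's front leg looks like.

Run:
```python
from h import *
im=cv2.imread('pics/scene0.png'); a=im[0:180,420:540]; b=im[155:225,200:360]
A=cv2.resize(a,(400,600),interpolation=cv2.INTER_CUBIC); B=cv2.resize(b,(400,175),interpolation=cv2.INTER_CUBIC)
o=np.zeros((600,800,3),np.uint8); o[:,:400]=A; o[:175,400:]=B
k=cv2.imread('pics/top0.png')[240:300,190:350]; o[200:350,400:]=cv2.resize(k,(400,150),interpolation=cv2.INTER_CUBIC)
cv2.imwrite('pics/z3.png',o)
S=cap('scene'); 
for z in [.2256,.245,.292,.35,.4,.45,.5,.55]:
    p=proj(S,[.284,.612,z]); q=proj(S,[.284,.651,z]); print(z,((p-[420,0])*3.333).round(), ((q-p)*3.333).round(1))
```

```text
0.2256 [121. 523.] [37.6  3. ]
0.245 [126. 507.] [37.9  3. ]
0.292 [140. 466.] [38.6  3.2]
0.35 [157. 413.] [39.5  3.4]
0.4 [172. 366.] [40.3  3.6]
0.45 [188. 316.] [41.1  3.9]
0.5 [205. 264.] [41.8  4.1]
0.55 [221. 211.] [42.6  4.4]
```

View pics/z3.png

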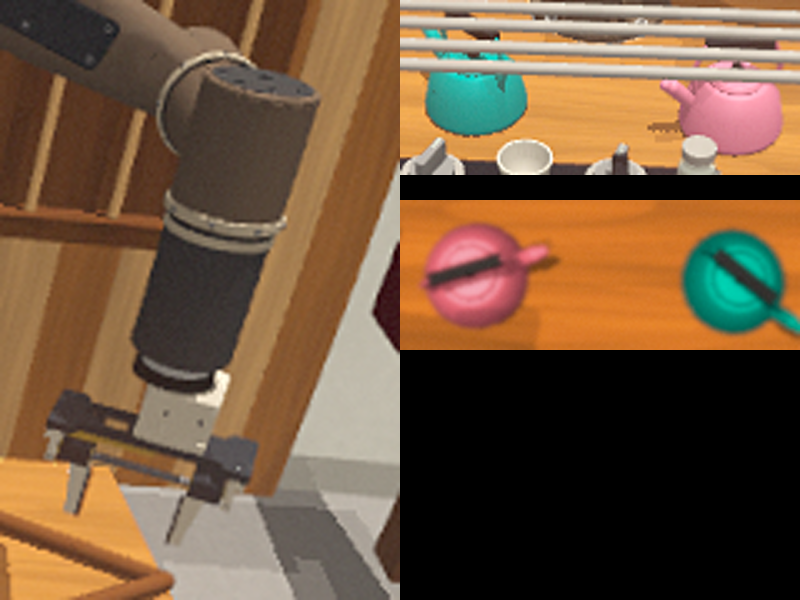

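Geometry from those views:
- The wrist cylinder (about 50–56 mm radius) meets the front rod before the pads can reach the bar, and the moves allow no tilt, so the bar can't be gripped.
- The low part of the gripper (193 mm wide) does fit under the rods.
- I'll turn the tool about 90° so its long flat side lies along the handle bar, across the kettle's axis, and push the kettle sideways with that. At 0.3 friction a push at bar height doesn't tip it.

```bash
cat >> h.py <<'E'
def go(x,y,z,yaw=None):
    s=get_state(); Rm=R.from_euler('xyz',s['eef_rot'],degrees=True).as_matrix()
    d=Rm.T@(np.array([x,y,z])-s['tcp_pos'])/.15
    t=None if yaw is None else (-( (yaw-s['eef_rot'][2]+180)%360-180)/90).round(3)
    print('t',round(s['time_s'],2),'slide',d.round(3),'turn',t,'pos',s['tcp_pos'].round(4),'rot',s['eef_rot'].round(2),'F',s['contact_force'].round(1),'J',s['joints'].round(0))
E
python3 -c "
from h import *
go(.34,.485,.23,-61);go(.45,.23,.23,-87)"
```

```text
t 1.65 slide [ 0.694  0.612 -0.023] turn 0.401 pos [0.2843 0.6121 0.2265] rot [180.    -0.   -24.91] F [ 0.2 -0.3 -1. ] J [ 82.  21.   1.  -0. -70. -17.]
t 1.65 slide [ 2.075  1.845 -0.023] turn 0.69 pos [0.2843 0.6121 0.2265] rot [180.    -0.   -24.91] F [ 0.2 -0.3 -1. ] J [ 82.  21.   1.  -0. -70. -17.]
```

Emit:
send_rows(
  moves=[
    {"slide": [0.14, 0.12, 0], "turn": 0.08, "gripper": 0},
    {"slide": [0.28, 0.25, 0], "turn": 0.16, "gripper": 0},
    {"slide": [0.42, 0.37, 0], "turn": 0.24, "gripper": 0},
    {"slide": [0.56, 0.49, 0], "turn": 0.32, "gripper": 0},
    {"slide": [0.7, 0.61, -0.02], "turn": 0.39, "gripper": 0},
  ],
)

```text
time_s: 2.07
tcp_pos: [0.3412, 0.4835, 0.2291]
eef_rot: [180.0, -0.0, -60.4]
contact_force: [0.3, -0.2, 1.5]
gripper_width: 0.0598
gripper_force: 0.0
```

```bash
python3 -c "
from h import *
go(.40,.37,.23,-87);go(.45,.23,.23,-87)"
```

```text
t 2.07 slide [ 0.851  0.033 -0.006] turn 0.296 pos [0.3412 0.4835 0.2291] rot [ 1.7996e+02 -3.0000e-02 -6.0370e+01] F [ 0.3 -0.2  1.5] J [ 74.  13. -10.  -0. -67. -44.]
t 2.07 slide [ 1.827  0.205 -0.005] turn 0.296 pos [0.3412 0.4835 0.2291] rot [ 1.7996e+02 -3.0000e-02 -6.0370e+01] F [ 0.3 -0.2  1.5] J [ 74.  13. -10.  -0. -67. -44.]
```

Emit:
send_rows(
  moves=[
    {"slide": [0.2, 0.02, 0], "turn": 0.08, "gripper": 0},
    {"slide": [0.4, 0.04, 0], "turn": 0.16, "gripper": 0},
    {"slide": [0.6, 0.07, 0], "turn": 0.24, "gripper": 0},
    {"slide": [0.8, 0.09, 0], "turn": 0.295, "gripper": 0},
    {"slide": [1.0, 0.11, 0], "turn": 0.295, "gripper": 0},
  ],
)

```text
time_s: 2.48
tcp_pos: [0.402, 0.3454, 0.2298]
eef_rot: [-180.0, 0.0, -86.9]
contact_force: [0.6, 1.0, -0.0]
gripper_width: 0.0265
gripper_force: 0.0
```

```bash
python3 -c "
from h import *
go(.45,.23,.23,-87)"
```

```text
t 2.48 slide [ 0.785 -0.278 -0.001] turn 0.001 pos [0.402  0.3454 0.2298] rot [-1.7998e+02  3.0000e-02 -8.6880e+01] F [ 0.6  1.  -0. ] J [ 62.   7. -17.   0. -66. -59.]
```

Emit:
send_rows(
  moves=[
    {"slide": [0.2, -0.07, 0], "turn": 0, "gripper": 0},
    {"slide": [0.4, -0.14, 0], "turn": 0, "gripper": 0},
    {"slide": [0.6, -0.21, 0], "turn": 0, "gripper": 0},
    {"slide": [0.785, -0.28, 0], "turn": 0, "gripper": 0},
    {"slide": [0.785, -0.28, 0], "turn": 0, "gripper": 0},
  ],
)

```text
time_s: 2.9
tcp_pos: [0.4516, 0.2282, 0.2299]
eef_rot: [-180.0, -0.0, -86.7]
contact_force: [-0.3, -0.6, 0.5]
gripper_width: 0.0006
gripper_force: 0.0
```

Emit:
send_rows(
  moves=[
    {"slide": [0, 0, 0.2], "turn": 0, "gripper": 0},
    {"slide": [0, 0, 0.4], "turn": 0, "gripper": 0},
    {"slide": [0, 0, 0.6], "turn": 0, "gripper": 0},
    {"slide": [0, 0, 0.8], "turn": 0, "gripper": 0},
    {"slide": [0, 0, 0.8], "turn": 0, "gripper": 0},
  ],
)

```text
time_s: 3.32
tcp_pos: [0.4479, 0.2294, 0.1047]
eef_rot: [179.6, -0.3, -86.6]
contact_force: [-2.3, -0.7, -1.1]
gripper_width: 0.0001
gripper_force: 0.0
```

```bash
python3 -c "
from h import *
go(.55,.23,.11,-87);go(.563,.23,.11,-87)"
```

```text
t 3.32 slide [ 0.036 -0.68  -0.04 ] turn 0.004 pos [0.4479 0.2294 0.1047] rot [179.61  -0.29 -86.64] F [-2.3 -0.7 -1.1] J [ 49.  12. -30.  -0. -49. -46.]
t 3.32 slide [ 0.041 -0.766 -0.041] turn 0.004 pos [0.4479 0.2294 0.1047] rot [179.61  -0.29 -86.64] F [-2.3 -0.7 -1.1] J [ 49.  12. -30.  -0. -49. -46.]
```

Emit:
send_rows(
  moves=[
    {"slide": [0, -0.17, 0], "turn": 0, "gripper": 0},
    {"slide": [0, -0.34, 0], "turn": 0, "gripper": 0},
    {"slide": [0, -0.51, 0], "turn": 0, "gripper": 0},
    {"slide": [0, -0.68, 0], "turn": 0, "gripper": 0},
    {"slide": [0, -0.68, 0], "turn": 0, "gripper": 0},
  ],
)

```text
time_s: 3.73
tcp_pos: [0.5571, 0.239, 0.1112]
eef_rot: [-179.8, 0.0, -86.6]
contact_force: [0.5, 0.3, 0.7]
gripper_width: 0.0005
gripper_force: 0.0
```

Run:
```python
from h import *
c=cap('scene'); im=c['img'][60:300,200:440,::-1]
cv2.imwrite('pics/z4.png',cv2.resize(im,(600,600),interpolation=cv2.INTER_CUBIC))
go(.563,.23,.11,-87)
for z in (.11,.176,.25,.40): print(z,((proj(c,[*get_state()['tcp_pos'][:2],z])-[200,60])*2.5).round())
```

```text
t 3.78 slide [ 0.059 -0.05   0.005] turn 0.004 pos [0.555  0.2384 0.1108] rot [-1.7991e+02  2.0000e-02 -8.6620e+01] F [-0.2  0.4  0.1] J [ 42.  19. -17.   0. -53. -38.]
0.11 [362. 423.]
0.176 [369. 382.]
0.25 [378. 331.]
0.4 [398. 215.]
```

View pics/z4.png

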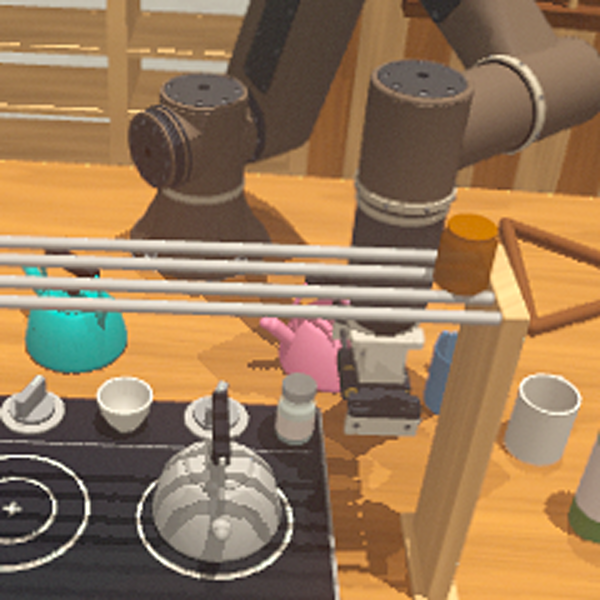

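The gripper is under the rods: wrist cylinder at about (400,215) with room to the rods, gripper end face at about (380,415). The jar, kettle and mugs are untouched. Now I'll move sideways to just short of the handle bar.

Emit:
send_rows(
  moves=[
    {"slide": [0.15, -0.04, 0.005], "turn": 0.004, "gripper": 0},
    {"slide": [0.3, -0.05, 0.005], "turn": 0.004, "gripper": 0},
    {"slide": [0.45, -0.05, 0.005], "turn": 0.004, "gripper": 0},
    {"slide": [0.6, -0.05, 0.005], "turn": 0.004, "gripper": 0},
    {"slide": [0.65, -0.05, 0.005], "turn": 0.004, "gripper": 0},
  ],
)

```text
time_s: 4.2
tcp_pos: [0.5653, 0.139, 0.1102]
eef_rot: [-180.0, 0.0, -87.0]
contact_force: [-0.9, 0.8, -1.0]
gripper_width: 0.0007
gripper_force: 0.0
```

Emit:
send_rows(
  moves=[
    {"slide": [0.02, 0, 0], "turn": 0, "gripper": 0},
    {"slide": [0.04, 0, 0], "turn": 0, "gripper": 0},
    {"slide": [0.06, 0, 0], "turn": 0, "gripper": 0},
    {"slide": [0.08, 0, 0], "turn": 0, "gripper": 0},
    {"slide": [0.1, 0, 0], "turn": 0, "gripper": 0},
  ],
)

```text
time_s: 4.62
tcp_pos: [0.5666, 0.1265, 0.1089]
eef_rot: [-180.0, 0.0, -86.9]
contact_force: [-0.3, 0.0, 0.8]
gripper_width: 0.0005
gripper_force: 0.0
```

Run:
```python
from h import *
go(.5695,.115,.11,-86.9)
```

```text
t 4.62 slide [ 0.078 -0.015 -0.007] turn 0.0 pos [0.5666 0.1265 0.1089] rot [-180.      0.    -86.87] F [-0.3  0.   0.8] J [ 32.  18. -20.   0. -52. -29.]
```

Emit:
send_rows(
  moves=[
    {"slide": [0.02, -0.02, 0], "turn": 0, "gripper": 0},
    {"slide": [0.04, -0.02, 0], "turn": 0, "gripper": 0},
    {"slide": [0.06, -0.02, 0], "turn": 0, "gripper": 0},
    {"slide": [0.08, -0.02, 0], "turn": 0, "gripper": 0},
    {"slide": [0.1, -0.02, 0], "turn": 0, "gripper": 0},
  ],
)

```text
time_s: 5.03
tcp_pos: [0.5707, 0.1113, 0.1088]
eef_rot: [-180.0, 0.0, -86.9]
contact_force: [1.0, 1.8, -0.3]
gripper_width: -0.0001
gripper_force: 0.0
```

Emit:
send_rows(
  moves=[
    {"slide": [0.02, 0, 0], "turn": 0, "gripper": 0},
    {"slide": [0.04, 0, 0], "turn": 0, "gripper": 0},
    {"slide": [0.06, 0, 0], "turn": 0, "gripper": 0},
    {"slide": [0.08, 0, 0], "turn": 0, "gripper": 0},
    {"slide": [0.1, 0, 0], "turn": 0, "gripper": 0},
  ],
)

```text
time_s: 5.45
tcp_pos: [0.5713, 0.096, 0.1089]
eef_rot: [-180.0, 0.0, -86.9]
contact_force: [-0.6, 3.0, 0.5]
gripper_width: 0.0001
gripper_force: 0.0
```

Run:
```python
from h import *
c=cap('scene'); im=c['img'][150:300,220:380,::-1]
cv2.imwrite('pics/z5.png',cv2.resize(im,(640,600),interpolation=cv2.INTER_CUBIC))
go(.5695,.115,.11,-86.9)
```

```text
t 5.5 slide [-0.131  0.004 -0.008] turn -0.0 pos [0.5712 0.0955 0.1088] rot [ 1.7999e+02 -1.0000e-02 -8.6940e+01] F [-0.8  0.4  0.6] J [ 29.  18. -20.   0. -52. -26.]
```

View pics/z5.png

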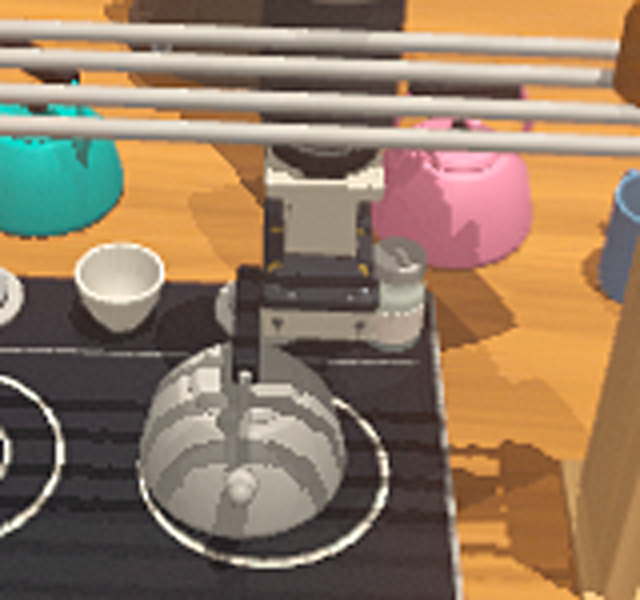

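The kettle has started to slide, flat and square against the gripper side: bar at (245,320), base still upright, force about 3 N. I'll carry on pushing gently.

Emit:
send_rows(
  moves=[
    {"slide": [0.04, 0, 0], "turn": 0, "gripper": 0},
    {"slide": [0.09, 0, 0], "turn": 0, "gripper": 0},
    {"slide": [0.14, 0, 0], "turn": 0, "gripper": 0},
    {"slide": [0.19, 0, 0], "turn": 0, "gripper": 0},
    {"slide": [0.24, 0, 0], "turn": 0, "gripper": 0},
  ],
)

```text
time_s: 5.92
tcp_pos: [0.5731, 0.0593, 0.1087]
eef_rot: [180.0, -0.0, -86.9]
contact_force: [0.4, 2.1, -0.2]
gripper_width: 0.0006
gripper_force: 0.1
```

Emit:
send_rows(
  moves=[
    {"slide": [0.05, 0, 0], "turn": 0, "gripper": 0},
    {"slide": [0.1, 0, 0], "turn": 0, "gripper": 0},
    {"slide": [0.15, 0, 0], "turn": 0, "gripper": 0},
    {"slide": [0.2, 0, 0], "turn": 0, "gripper": 0},
    {"slide": [0.25, 0, 0], "turn": 0, "gripper": 0},
  ],
)

```text
time_s: 6.33
tcp_pos: [0.5751, 0.022, 0.1087]
eef_rot: [180.0, -0.0, -86.9]
contact_force: [-0.1, 1.0, -1.8]
gripper_width: 0.0005
gripper_force: 0.0
```

Run:
```python
from h import *
go(.582,-.09,.11,-86.9)
```

```text
t 6.33 slide [ 0.748 -0.006 -0.009] turn -0.0 pos [0.5751 0.022  0.1087] rot [179.98  -0.   -86.93] F [-0.1  1.  -1.8] J [ 22.  17. -21.  -0. -52. -19.]
```

Emit:
send_rows(
  moves=[
    {"slide": [0.05, 0, 0], "turn": 0, "gripper": 0},
    {"slide": [0.1, 0, 0], "turn": 0, "gripper": 0},
    {"slide": [0.15, 0, 0], "turn": 0, "gripper": 0},
    {"slide": [0.2, 0, 0], "turn": 0, "gripper": 0},
    {"slide": [0.25, 0, 0], "turn": 0, "gripper": 0},
  ],
)

```text
time_s: 6.75
tcp_pos: [0.5772, -0.0153, 0.1088]
eef_rot: [180.0, 0.0, -86.9]
contact_force: [-0.4, 2.1, -0.2]
gripper_width: 0.0007
gripper_force: 0.0
```

Emit:
send_rows(
  moves=[
    {"slide": [0.05, 0, 0], "turn": 0, "gripper": 0},
    {"slide": [0.1, 0, 0], "turn": 0, "gripper": 0},
    {"slide": [0.15, 0, 0], "turn": 0, "gripper": 0},
    {"slide": [0.2, 0, 0], "turn": 0, "gripper": 0},
    {"slide": [0.24, 0, 0], "turn": 0, "gripper": 0},
  ],
)

```text
time_s: 7.17
tcp_pos: [0.5793, -0.0514, 0.1089]
eef_rot: [-180.0, -0.0, -86.9]
contact_force: [0.6, 2.1, -0.2]
gripper_width: 0.0006
gripper_force: 0.0
```

Emit:
send_rows(
  moves=[
    {"slide": [0.04, 0, 0], "turn": 0, "gripper": 0},
    {"slide": [0.08, 0, 0], "turn": 0, "gripper": 0},
    {"slide": [0.11, 0, 0], "turn": 0, "gripper": 0},
    {"slide": [0.13, 0, 0], "turn": 0, "gripper": 0},
    {"slide": [0.13, 0, 0], "turn": 0, "gripper": 0},
  ],
)

```text
time_s: 7.58
tcp_pos: [0.5802, -0.0707, 0.1089]
eef_rot: [180.0, -0.0, -87.0]
contact_force: [0.3, 0.7, 1.3]
gripper_width: 0.0005
gripper_force: 0.0
```

Run:
```python
from h import *
c=cap('scene','s6'); im=c['img'][170:320,130:330,::-1]
cv2.imwrite('pics/z6.png',cv2.resize(im,(800,600),interpolation=cv2.INTER_CUBIC))
T=cap('top')
go(.582,-.127,.11,-86.9)
for n,C in (('scene',c),('top',T)):
    for k in ['kettle','ring_from','ring_to','kettle_grip']: print(n,k,[(np.round(d['location'],3).tolist(),round(d['p'],2)) for d in optics.look_for(n,k)][:4])
```

```text
t 7.68 slide [ 0.378  0.008 -0.008] turn -0.001 pos [ 0.5801 -0.0703  0.1088] rot [ 1.800e+02 -1.000e-02 -8.695e+01] F [-0.1  0.4 -0.2] J [ 12.  18. -20.   0. -52.  -9.]
scene kettle [([0.703, -0.106, 0.107], 0.68), ([0.339, 0.212, 0.06], 0.6)]
scene ring_from [([0.661, 0.07, 0.04], 0.73)]
scene ring_to [([0.698, -0.211, 0.041], 0.79)]
scene kettle_grip [([0.346, -0.192, 0.052], 0.88), ([0.342, 0.21, 0.062], 0.8), ([0.701, -0.105, 0.109], 0.73), ([0.612, 0.533, 0.145], 0.55)]
top kettle [([0.627, -0.156, 0.093], 0.82), ([0.292, 0.22, 0.079], 0.56), ([0.476, -0.396, 0.014], 0.27)]
top ring_from [([0.61, 0.034, 0.037], 0.77)]
top ring_to [([0.576, 0.532, 0.184], 0.73), ([0.657, -0.213, 0.042], 0.65), ([0.599, -0.516, 0.11], 0.5)]
top kettle_grip [([0.29, -0.151, 0.074], 0.93), ([0.293, 0.222, 0.085], 0.7), ([0.501, -0.173, 0.055], 0.7), ([0.624, -0.159, 0.097], 0.5)]
```

View pics/z6.png

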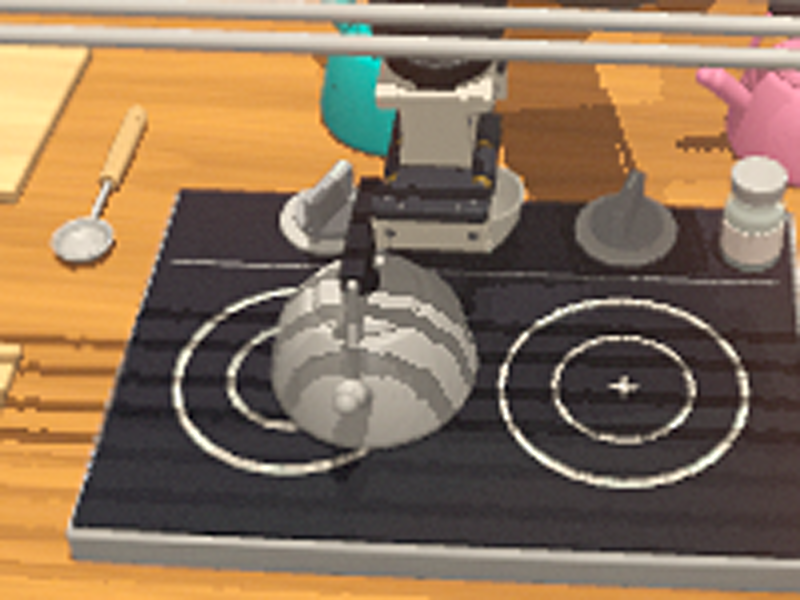

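The kettle stands flat across the inner edge of the target ring: base spans about 272–477 columns, bottom at row 450, and the ring centre is about (285,380). It has turned slightly. Next I'll work out the remaining shift.

```bash
cat >> h.py <<'E'
def kfit(C,obs,kind):
    # obs: left u, right u, bottom v of kettle silhouette in scene px; base ring r=75 at z .04..
    from scipy.optimize import least_squares
    a=np.linspace(0,2*np.pi,120)
    def f(p):
        q=np.array([proj(C,[p[0]+r*np.cos(t),p[1]+r*np.sin(t),.04+h]) for t in a for r,h in ((.075,0),)])
        return np.array([q[:,0].min(),q[:,0].max(),q[:,1].max()])-obs
    s=least_squares(f,[.66,-.1],diff_step=1e-3); return s.x,s.fun
E
python3 - <<'E'
from h import *
C=cap('scene')
print(kfit(C,np.array([150+388/3.5,150+571/3.5,150+472/3.5]),0))
print(kfit(C,np.array([130+271/4,130+478/4,170+450/4]),0))
E
```

```text
(array([0.65264733, 0.07355075]), array([ 0.72724818, -0.72937752,  0.08263471]))
(array([ 0.66386927, -0.11364703]), array([ 0.50132705, -0.50255106,  0.05709115]))
```

Emit:
send_rows(
  moves=[
    {"slide": [0.03, 0, 0], "turn": 0, "gripper": 0},
    {"slide": [0.07, 0, 0], "turn": 0, "gripper": 0},
    {"slide": [0.11, 0, 0], "turn": 0, "gripper": 0},
    {"slide": [0.15, 0, 0], "turn": 0, "gripper": 0},
    {"slide": [0.19, 0, 0], "turn": 0, "gripper": 0},
  ],
)

```text
time_s: 8.55
tcp_pos: [0.5817, -0.0992, 0.1087]
eef_rot: [180.0, 0.0, -86.9]
contact_force: [-0.2, 1.3, 0.4]
gripper_width: 0.0005
gripper_force: 0.0
```

Emit:
send_rows(
  moves=[
    {"slide": [0.04, 0, 0], "turn": 0, "gripper": 0},
    {"slide": [0.07, 0, 0], "turn": 0, "gripper": 0},
    {"slide": [0.1, 0, 0], "turn": 0, "gripper": 0},
    {"slide": [0.12, 0, 0], "turn": 0, "gripper": 0},
    {"slide": [0.12, 0, 0], "turn": 0, "gripper": 0},
  ],
)

```text
time_s: 8.97
tcp_pos: [0.5826, -0.1173, 0.1088]
eef_rot: [180.0, -0.0, -87.0]
contact_force: [-0.0, -0.4, -0.1]
gripper_width: 0.0001
gripper_force: 0.0
```

Run:
```python
from h import *
c=cap('scene','s7'); im=c['img'][170:320,130:330,::-1]
cv2.imwrite('pics/z7.png',cv2.resize(im,(800,600),interpolation=cv2.INTER_CUBIC))
go(.582,-.127,.11,-86.9)
print((proj(c,[.6685,-.1705,.04])-[130,170])*4)
a=np.linspace(0,2*np.pi,120)
for r in (.092,.075):
    q=np.array([proj(c,[.6685+r*np.cos(t),-.1705+r*np.sin(t),.04]) for t in a]); q=(q-[130,170])*4
    print(r,q.min(0),q.max(0))
```

```text
t 9.02 slide [ 0.066  0.008 -0.008] turn -0.001 pos [ 0.5826 -0.117   0.1088] rot [ 1.7999e+02 -1.0000e-02 -8.6970e+01] F [-0.  -0.8  0.5] J [  7.  19. -19.   0. -53.  -4.]
[298.07846856 370.03120562]
0.092 [173.19875127 283.17836378] [422.16935071 467.09784271]
0.075 [196.34836205 298.52464726] [399.27849009 448.32405958]
```

View pics/z7.png

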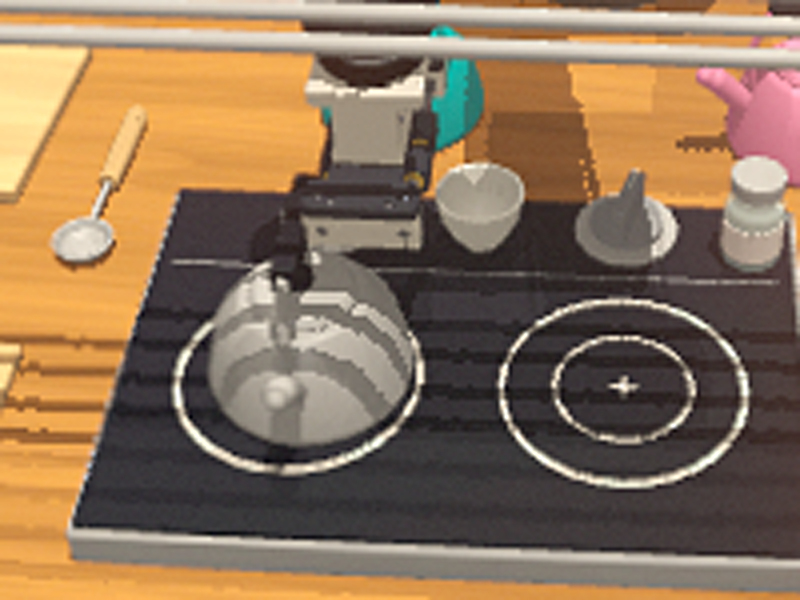

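The kettle is now inside the target ring, about 8–9 mm short of the middle: kettle columns 207–413 against ring columns 173–424. I'll give it a small further push, then back off and check from both cameras.

Emit:
send_rows(
  moves=[
    {"slide": [0.02, 0, 0], "turn": 0, "gripper": 0},
    {"slide": [0.035, 0, 0], "turn": 0, "gripper": 0},
    {"slide": [0.05, 0, 0], "turn": 0, "gripper": 0},
    {"slide": [0.05, 0, 0], "turn": 0, "gripper": 0},
    {"slide": [0.05, 0, 0], "turn": 0, "gripper": 0},
  ],
)

```text
time_s: 9.43
tcp_pos: [0.583, -0.1242, 0.1088]
eef_rot: [180.0, -0.0, -86.9]
contact_force: [0.2, 0.1, -0.7]
gripper_width: 0.0004
gripper_force: 0.0
```

Emit:
send_rows(
  moves=[
    {"slide": [-0.05, 0, 0], "turn": 0, "gripper": 0},
    {"slide": [-0.1, 0, 0], "turn": 0, "gripper": 0},
    {"slide": [-0.2, 0.1, 0], "turn": 0, "gripper": 0},
    {"slide": [-0.3, 0.3, 0], "turn": 0, "gripper": 0},
    {"slide": [-0.3, 0.5, 0], "turn": 0, "gripper": 0},
  ],
)

```text
time_s: 9.85
tcp_pos: [0.5052, -0.0811, 0.1084]
eef_rot: [180.0, 0.0, -86.9]
contact_force: [-0.9, 0.8, 0.8]
gripper_width: 0.0008
gripper_force: 0.0
```

Run:
```python
from h import *
c=cap('scene','s8'); T=cap('top','t8')
a=cv2.resize(c['img'][190:305,130:260,::-1],(400,354),interpolation=cv2.INTER_CUBIC)
b=cv2.resize(T['img'][130:240,280:390,::-1],(400,400),interpolation=cv2.INTER_CUBIC)
o=np.zeros((400,800,3),np.uint8); o[:354,:400]=a; o[:,400:]=b
cv2.imwrite('pics/z8.png',o)
go(.5,-.09,.11,-86.9)
A=np.linspace(0,2*np.pi,120)
for C,off,k,du in ((c,[130,190],400/130,0),(T,[280,130],400/110,400)):
  for r,z in ((.092,.04),(.052,.04),(.075,.04),(.075,.06)):
    q=np.array([proj(C,[.6685+r*np.cos(t),-.1705+r*np.sin(t),z]) for t in A]); q=(q-off)*k+[du,0]
    print(r,z,q.min(0).round(),q.max(0).round())
```

```text
t 9.95 slide [ 0.051  0.012 -0.009] turn 0.0 pos [ 0.5014 -0.0822  0.1087] rot [ 1.7988e+02  4.0000e-02 -8.6890e+01] F [1.2 0.4 0.1] J [ 13.  11. -29.  -0. -50. -10.]
0.092 0.04 [133. 156.] [325. 298.]
0.052 0.04 [175. 184.] [283. 264.]
0.075 0.04 [151. 168.] [307. 283.]
0.075 0.06 [148. 154.] [306. 269.]
0.092 0.04 [480.  66.] [658. 238.]
0.052 0.04 [518. 103.] [620. 200.]
0.075 0.04 [496.  82.] [642. 222.]
0.075 0.06 [498.  75.] [645. 217.]
```

View pics/z8.png

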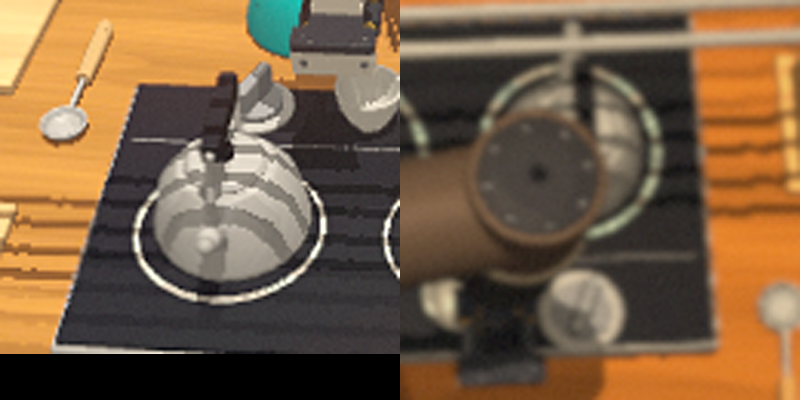

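The kettle is in the ring, within a few mm of the middle. In the scene crop the kettle spans columns 153–312 and the ring 133–326; in the top crop the arm hides part of it. I'll clear the arm and measure numerically.

Emit:
send_rows(
  moves=[
    {"slide": [0, 0.1, -0.2], "turn": 0, "gripper": 0.3},
    {"slide": [-0.1, 0.2, -0.4], "turn": 0, "gripper": 0.6},
    {"slide": [-0.3, 0.3, -0.6], "turn": 0, "gripper": 0.9},
    {"slide": [-0.55, 0.4, -0.6], "turn": 0, "gripper": 1},
    {"slide": [-0.8, 0.5, -0.6], "turn": 0, "gripper": 1},
  ],
)

```text
time_s: 10.37
tcp_pos: [0.4247, 0.0343, 0.201]
eef_rot: [-179.7, 0.1, -87.0]
contact_force: [0.7, 1.3, -0.4]
gripper_width: 0.0284
gripper_force: 0.0
```

Emit:
send_rows(
  moves=[
    {"slide": [-0.2, 0, 0], "turn": 0, "gripper": 1},
    {"slide": [-0.4, 0, 0], "turn": 0, "gripper": 1},
    {"slide": [-0.6, 0, 0], "turn": 0, "gripper": 1},
    {"slide": [-0.8, 0, 0], "turn": 0, "gripper": 1},
    {"slide": [-0.8, 0, 0], "turn": 0, "gripper": 1},
  ],
)

```text
time_s: 10.78
tcp_pos: [0.4182, 0.157, 0.1993]
eef_rot: [-179.9, 0.1, -86.7]
contact_force: [0.5, -0.6, -0.3]
gripper_width: 0.0615
gripper_force: 0.0
```

```bash
cat > m.py <<'E'
from h import *
acc={}
for i in range(4):
    for n in ('scene','top'):
        cap(n,'last_'+n)
        for k in ('kettle','ring_to','ring_from','sugar','jar','knob_right_grip','knob_left_grip','spoon'):
            for d in optics.look_for(n,k): acc.setdefault((n,k),[]).append((*np.round(d['location'],3),round(d['p'],2)))
for k,v in acc.items():
    v=[x for x in v if x[0]>.45 and x[3]>.4]; print(k,sorted(v,key=lambda x:-x[3])[:6])
E
python3 m.py
python3 - <<'E'
from h import *
# bright-pixel silhouettes: kettle extents at initial and now, both cameras
from plant import optics
C={n:cap(n) for n in ('scene','top')}
for n,f0 in (('scene','scene0'),('top','top0')):
    for f,cen in ((f0,(.656,.069)),('last_'+n,(.6685,-.1705))):
        g=cv2.cvtColor(cv2.imread(f'pics/{f}.png'),cv2.COLOR_BGR2GRAY)
        # ring fit: best-matching centre over world grid by mean brightness along the r=92 circle
        a=np.linspace(0,2*np.pi,180,endpoint=False)
        def score(x,y,r,z):
            q=np.array([proj(C[n],[x+r*np.cos(t),y+r*np.sin(t),z]) for t in a]).astype(np.float32)
            return cv2.remap(g,q[:,0].reshape(1,-1),q[:,1].reshape(1,-1),cv2.INTER_LINEAR).astype(float)[0]
        best=max(((score(cen[0]+i*.001,cen[1]+j*.001,.0915,.04).mean(),i,j) for i in range(-8,9,1) for j in range(-8,9,1)))
        print(n,f,'ring offset mm',best)
E
```

```text
('scene', 'kettle') [(np.float64(0.709), np.float64(-0.158), np.float64(0.106), 0.83), (np.float64(0.71), np.float64(-0.158), np.float64(0.108), 0.8), (np.float64(0.707), np.float64(-0.157), np.float64(0.109), 0.76), (np.float64(0.706), np.float64(-0.158), np.float64(0.108), 0.75), (np.float64(0.494), np.float64(-0.059), np.float64(0.075), 0.71)]
('scene', 'ring_to') [(np.float64(0.723), np.float64(-0.161), np.float64(0.041), 0.62), (np.float64(0.724), np.float64(-0.16), np.float64(0.043), 0.57), (np.float64(0.721), np.float64(-0.163), np.float64(0.041), 0.57), (np.float64(0.731), np.float64(-0.042), np.float64(0.04), 0.56)]
('scene', 'sugar') [(np.float64(0.493), np.float64(-0.06), np.float64(0.073), 0.95), (np.float64(0.494), np.float64(-0.059), np.float64(0.073), 0.78), (np.float64(0.491), np.float64(-0.061), np.float64(0.073), 0.65), (np.float64(0.493), np.float64(-0.058), np.float64(0.074), 0.6)]
('scene', 'jar') [(np.float64(0.522), np.float64(0.159), np.float64(0.097), 0.94), (np.float64(0.524), np.float64(0.158), np.float64(0.099), 0.89), (np.float64(0.522), np.float64(0.159)
[... 2981 characters left out ...]
oat64(0.036), 0.84), (np.float64(0.662), np.float64(0.068), np.float64(0.04), 0.74), (np.float64(0.662), np.float64(0.072), np.float64(0.039), 0.71)]
('scene', 'spoon') [(np.float64(0.483), np.float64(-0.394), np.float64(0.013), 0.81), (np.float64(0.486), np.float64(-0.391), np.float64(0.01), 0.53), (np.float64(0.485), np.float64(-0.393), np.float64(0.014), 0.48), (np.float64(0.612), np.float64(0.536), np.float64(0.147), 0.43)]
scene scene0 ring offset mm (np.float64(180.24444444444444), 1, 0)
scene last_scene ring offset mm (np.float64(180.19444444444446), 2, -1)
top top0 ring offset mm (np.float64(126.62777777777778), 2, 1)
top last_top ring offset mm (np.float64(133.53333333333333), 3, 1)
```

Run:
```python
from h import *
C={n:cap(n) for n in ('scene','top')}
def prof(n,f,c,ang,lo=-104,hi=106):
    g=cv2.cvtColor(cv2.imread(f'pics/{f}.png'),cv2.COLOR_BGR2GRAY)
    u=np.array([np.cos(ang),np.sin(ang)]); s=np.arange(lo,hi,2)
    q=np.array([proj(C[n],[*(np.array(c)+u*k/1000),.04]) for k in s]).astype(np.float32)
    return s,cv2.remap(g,q[:,0].reshape(1,-1),q[:,1].reshape(1,-1),cv2.INTER_LINEAR)[0]
yw=np.deg2rad(3)
for n,f0 in (('scene','scene0'),('top','top0')):
  for f,c in ((f0,(.6575,.0695)),('last_'+n,(.670,-.1705))):
    print(n,f)
    for name,a in (('+y',yw+np.pi/2),('-y',yw-np.pi/2),('+x',yw),('-x',yw+np.pi),('+y-x',yw+np.pi*.75),('-y-x',yw-np.pi*.75),('+y+x',yw+np.pi*.25),('-y+x',yw-np.pi*.25)):
        s,p=prof(n,f,c,a,60,106); print(name,' '.join(map(str,p)))
```

```text
scene scene0
+y 159 160 159 155 156 155 151 122 95 71 64 58 62 143 209 241 151 92 61 65 66 65 68
-y 136 135 132 128 120 112 107 79 60 59 60 59 54 96 166 255 175 108 56 57 58 59 59
+x 117 118 116 103 82 51 37 36 37 40 38 38 41 56 89 116 136 95 46 53 57 53 54
-x 118 118 117 116 116 116 115 115 114 115 114 106 97 74 51 47 51 51 50 48 45 44 49
+y-x 196 196 196 188 153 130 131 131 131 135 158 185 189 184 182 181 179 177 173 141 93 78 69
-y-x 176 168 146 127 124 124 123 128 144 161 161 158 154 153 151 148 130 98 71 63 59 60 62
+y+x 149 148 148 145 125 92 66 59 59 58 57 57 70 128 199 242 213 121 52 60 64 64 63
-y+x 132 132 129 119 84 52 46 51 53 54 55 56 58 94 162 220 202 119 60 56 60 59 56
scene last_scene
+y 159 158 157 154 145 121 116 106 73 63 58 57 51 102 231 245 200 89 66 56 59 60 61
-y 122 132 141 142 140 137 124 105 76 61 53 52 57 86 203 219 180 105 64 49 53 54 54
+x 117 117 115 111 90 69 43 26 27 27 27 25 20 69 125 153 169 152 115 60 44 45 47
-x 147 145 144 143 142 141 168 208 224 220 218 219 220 218 217 218 220 222 224 210 173 141 141
+y-x 129 129 125 125 159 181 180 177 174 172 1
[... 947 characters left out ...]
5 47 45
top last_top
+y 96 97 99 102 107 109 106 102 96 88 78 85 99 122 147 154 158 137 114 86 64 54 48
-y 106 101 97 93 88 82 75 68 62 64 74 91 112 126 138 131 123 101 80 63 49 45 42
+x 150 152 151 145 137 121 108 101 98 104 110 117 122 124 125 126 125 123 122 122 122 122 123
-x 109 107 105 101 98 93 89 82 74 74 77 104 134 159 183 164 145 111 80 63 51 50 49
+y-x 100 100 98 95 93 91 88 83 75 68 72 84 106 134 156 161 152 130 101 74 60 52 47
-y-x 103 102 98 93 88 81 73 63 53 47 55 73 96 114 124 124 108 87 68 55 46 43 43
+y+x 109 107 110 115 118 119 112 100 88 74 67 69 84 105 128 138 143 134 111 85 65 52 44
-y+x 136 126 115 111 111 112 111 109 106 96 90 94 113 135 150 152 145 123 97 73 58 50 44
```

The edge profiles put the kettle within about 1–3 mm of the ring's middle: both ±y edges are at 74 mm in the scene view, and the top view agrees. Next I'll find the right knob's bar angle and centre by warping the picture onto the bar's top plane.

Run:
```python
from h import *
C={n:cap(n) for n in ('scene','top')}
def patch(n,f,c,z,h=.026,N=105):
    g=cv2.cvtColor(cv2.imread(f'pics/{f}.png'),cv2.COLOR_BGR2GRAY)
    cor=[(-h,-h),(h,-h),(h,h),(-h,h)]
    src=np.float32([proj(C[n],[c[0]+a,c[1]+b,z]) for a,b in cor]); dst=np.float32([[0,0],[N-1,0],[N-1,N-1],[0,N-1]])
    return cv2.warpPerspective(g,cv2.getPerspectiveTransform(src,dst),(N,N),flags=cv2.INTER_CUBIC)
for n,fs in (('scene',('scene0','last_scene')),('top',('top0','last_top'))):
  for f in fs:
    for k,c in (('R',(.4995,-.178)),('L',(.487,.060))):
        p=cv2.GaussianBlur(patch(n,f,c,.084 if n=='top' else .07),(0,0),4).astype(np.float32)
        gx=cv2.Sobel(p,cv2.CV_32F,1,0);gy=cv2.Sobel(p,cv2.CV_32F,0,1); m=gx**2+gy**2
        yy,xx=np.mgrid[-52:53,-52:53]; m=m*((xx**2+yy**2)<45**2)
        an=(np.degrees(np.arctan2(gy,gx))+90)%180  # line direction, image x=world x, y=world y
        H,_=np.histogram(an,bins=36,range=(0,180),weights=m); Hs=H+np.roll(H,1)+np.roll(H,-1); i=Hs.argmax()
        w=m*(np.abs((an-(i*5+2.5)+90)%180-90)<15); A=np.degrees(np.angle((w*np.exp(2j*np.deg2rad(an))).sum()))/2
        s=np.degrees(np.angle((m*np.exp(2j*np.deg2rad(an))).sum()))/2
        print(n,f,k,'mode yaw',A.round(1),'tensor',s.round(1), 'peaks',np.argsort(-Hs)[:4]*5+2.5)
```

```text
scene scene0 R mode yaw -19.1 tensor -15.4 peaks [162.5 157.5 167.5 152.5]
scene scene0 L mode yaw 4.6 tensor 0.5 peaks [  7.5   2.5 177.5  12.5]
scene last_scene R mode yaw 11.5 tensor -2.6 peaks [ 12.5   7.5 162.5 157.5]
scene last_scene L mode yaw -13.1 tensor -19.3 peaks [167.5 162.5 172.5 157.5]
top top0 R mode yaw -21.7 tensor -17.1 peaks [157.5 152.5 162.5 167.5]
top top0 L mode yaw -12.5 tensor -13.8 peaks [167.5 172.5 162.5 177.5]
top last_top R mode yaw -22.1 tensor -17.2 peaks [157.5 152.5 162.5 147.5]
top last_top L mode yaw -12.4 tensor -12.1 peaks [167.5 172.5 162.5 177.5]
```

```bash
python3 -c "
from h import *
go(.45,.02,.2,-54);go(.4995,-.178,.2,-20)"
```

```text
t 14.68 slide [ 0.894 -0.165 -0.008] turn -0.366 pos [0.418  0.1526 0.1988] rot [-180.      0.    -86.92] F [-0.2  0.2 -0.2] J [ 46.  -0. -29.   0. -61. -43.]
t 14.68 slide [ 2.23  -0.424 -0.008] turn -0.744 pos [0.418  0.1526 0.1988] rot [-180.      0.    -86.92] F [-0.2  0.2 -0.2] J [ 46.  -0. -29.   0. -61. -43.]
```

Emit:
send_rows(
  moves=[
    {"slide": [0.2, -0.04, 0], "turn": -0.07, "gripper": 0.55},
    {"slide": [0.4, -0.08, 0], "turn": -0.15, "gripper": 0.55},
    {"slide": [0.6, -0.12, 0], "turn": -0.22, "gripper": 0.55},
    {"slide": [0.8, -0.15, 0], "turn": -0.3, "gripper": 0.55},
    {"slide": [1.0, -0.19, 0], "turn": -0.37, "gripper": 0.55},
  ],
)

```text
time_s: 15.1
tcp_pos: [0.4538, 0.0064, 0.199]
eef_rot: [-180.0, -0.0, -54.1]
contact_force: [0.5, 0.5, 0.5]
gripper_width: 0.0601
gripper_force: 0.0
```

```bash
python3 -c "
from h import *
go(.4995,-.178,.2,-20)"
```

```text
t 15.1 slide [ 1.174  0.475 -0.007] turn -0.379 pos [0.4538 0.0064 0.199 ] rot [-179.98   -0.    -54.07] F [0.5 0.5 0.5] J [ 26.   0. -28.  -0. -61.  10.]
```

Emit:
send_rows(
  moves=[
    {"slide": [0.2, 0.08, 0], "turn": -0.08, "gripper": 0.55},
    {"slide": [0.4, 0.16, 0], "turn": -0.15, "gripper": 0.55},
    {"slide": [0.6, 0.24, 0], "turn": -0.23, "gripper": 0.55},
    {"slide": [0.8, 0.32, 0], "turn": -0.3, "gripper": 0.55},
    {"slide": [1.0, 0.4, 0], "turn": -0.38, "gripper": 0.55},
  ],
)

```text
time_s: 15.52
tcp_pos: [0.4918, -0.1475, 0.199]
eef_rot: [-180.0, -0.0, -22.1]
contact_force: [1.3, 1.5, 0.2]
gripper_width: 0.0485
gripper_force: 0.0
```

```bash
python3 -c "
from h import *
go(.4995,-.178,.2,-20)"
```

```text
t 15.52 slide [ 0.124  0.169 -0.007] turn -0.024 pos [ 0.4918 -0.1475  0.199 ] rot [-1.7999e+02 -2.0000e-02 -2.2130e+01] F [1.3 1.5 0.2] J [  5.   6. -22.   0. -62.  63.]
```

Emit:
send_rows(
  moves=[
    {"slide": [0.08, 0.07, 0], "turn": 0, "gripper": 0.55},
    {"slide": [0.12, 0.13, 0], "turn": 0, "gripper": 0.55},
    {"slide": [0.12, 0.13, 0], "turn": 0, "gripper": 0.55},
    {"slide": [0.12, 0.13, 0], "turn": 0, "gripper": 0.55},
    {"slide": [0.12, 0.13, 0], "turn": 0, "gripper": 0.55},
  ],
)

```text
time_s: 15.93
tcp_pos: [0.5005, -0.1701, 0.1988]
eef_rot: [-180.0, 0.0, -22.5]
contact_force: [-0.8, 0.3, -1.0]
gripper_width: 0.0485
gripper_force: 0.0
```

```bash
python3 -c "
from h import *
go(.4995,-.178,.1,-20)"
```

```text
t 15.93 slide [0.014 0.051 0.659] turn -0.027 pos [ 0.5005 -0.1701  0.1988] rot [-1.7999e+02  1.0000e-02 -2.2460e+01] F [-0.8  0.3 -1. ] J [  2.   8. -20.  -0. -62.  65.]
```

Emit:
send_rows(
  moves=[
    {"slide": [0.01, 0.05, 0.2], "turn": -0.02, "gripper": 0.55},
    {"slide": [0.01, 0.05, 0.4], "turn": -0.02, "gripper": 0.55},
    {"slide": [0.01, 0.05, 0.6], "turn": -0.02, "gripper": 0.55},
    {"slide": [0.01, 0.05, 0.66], "turn": -0.02, "gripper": 0.55},
    {"slide": [0.01, 0.05, 0.66], "turn": -0.02, "gripper": 0.55},
  ],
)

```text
time_s: 16.35
tcp_pos: [0.4976, -0.1773, 0.098]
eef_rot: [179.9, 0.3, -20.6]
contact_force: [-0.7, 0.6, 0.5]
gripper_width: 0.0481
gripper_force: 0.0
```

```bash
python3 -c "
from h import *
go(.4995,-.178,.061,-20)"
```

```text
t 16.35 slide [ 0.015 -0.     0.246] turn -0.007 pos [ 0.4976 -0.1773  0.098 ] rot [179.92   0.25 -20.6 ] F [-0.7  0.6  0.5] J [  2.  14. -27.  -0. -49.  68.]
```

Emit:
send_rows(
  moves=[
    {"slide": [0.01, 0, 0.08], "turn": 0, "gripper": 0.55},
    {"slide": [0.01, 0, 0.16], "turn": 0, "gripper": 0.55},
    {"slide": [0.01, 0, 0.22], "turn": 0, "gripper": 0.55},
    {"slide": [0.01, 0, 0.24], "turn": 0, "gripper": 0.55},
    {"slide": [0.01, 0, 0.24], "turn": 0, "gripper": 0.55},
  ],
)

```text
time_s: 16.77
tcp_pos: [0.5009, -0.1785, 0.0642]
eef_rot: [180.0, -0.0, -20.6]
contact_force: [-0.5, -0.6, 1.0]
gripper_width: 0.0482
gripper_force: 0.0
```

Emit:
send_rows(
  newtons=8,
  moves=[
    {"slide": [0, 0, 0], "turn": 0, "gripper": 0.3},
    {"slide": [0, 0, 0], "turn": 0, "gripper": 0},
    {"slide": [0, 0, 0], "turn": 0, "gripper": 0},
    {"slide": [0, 0, 0], "turn": 0, "gripper": 0},
    {"slide": [0, 0, 0], "turn": 0, "gripper": 0},
  ],
)

```text
time_s: 17.18
tcp_pos: [0.5009, -0.1788, 0.0642]
eef_rot: [-180.0, -0.0, -20.7]
contact_force: [0.2, 0.1, -0.2]
gripper_width: 0.0201
gripper_force: 0.0
```

```bash
python3 -c "
from h import *
go(.4995,-.178,.061,-20);print(get_state()['moment'])"
```

```text
t 17.18 slide [-0.011 -0.002  0.021] turn -0.007 pos [ 0.5009 -0.1788  0.0642] rot [-1.7999e+02 -3.0000e-02 -2.0650e+01] F [ 0.2  0.1 -0.2] J [  1.  17. -29.   0. -44.  68.]
[-0.00027591  0.03075302  0.02190321]
```

Still closing, so I'll let it finish.

Emit:
send_rows(
  newtons=15,
  moves=[
    {"slide": [0, 0, 0], "turn": 0, "gripper": 0},
    {"slide": [0, 0, 0], "turn": 0, "gripper": 0},
    {"slide": [0, 0, 0], "turn": 0, "gripper": 0},
    {"slide": [0, 0, 0], "turn": 0, "gripper": 0},
    {"slide": [0, 0, 0], "turn": 0, "gripper": 0},
  ],
)

```text
time_s: 17.6
tcp_pos: [0.5003, -0.1796, 0.0641]
eef_rot: [179.9, 0.0, -20.6]
contact_force: [-1.9, -5.7, 2.9]
gripper_width: 0.0138
gripper_force: 15.0
```

```bash
python3 -c "
from h import *
go(.4995,-.178,.061,-87);print(get_state()['moment'])"
```

```text
t 17.6 slide [-0.009 -0.008  0.021] turn 0.737 pos [ 0.5003 -0.1796  0.0641] rot [ 1.7994e+02  1.0000e-02 -2.0650e+01] F [-1.9 -5.7  2.9] J [  1.  17. -29.   0. -44.  68.]
[-1.82582419  0.5818804  -0.02235933]
```

Gripped: the 14 mm bar is held at 15 N. Now the clockwise turn, which is positive about the downward tool z.

Emit:
send_rows(
  moves=[
    {"slide": [0, 0.008, 0], "turn": 0.06, "gripper": 0},
    {"slide": [0, 0.008, 0], "turn": 0.13, "gripper": 0},
    {"slide": [0, 0.008, 0], "turn": 0.2, "gripper": 0},
    {"slide": [0, 0.008, 0], "turn": 0.27, "gripper": 0},
    {"slide": [0, 0.008, 0], "turn": 0.34, "gripper": 0},
  ],
)

```text
time_s: 18.02
tcp_pos: [0.5009, -0.1791, 0.0641]
eef_rot: [-179.9, -0.0, -51.6]
contact_force: [-0.1, 6.4, 2.4]
gripper_width: 0.0139
gripper_force: 15.0
```

```bash
python3 -c "
from h import *
go(.4995,-.178,.061,-87);print(get_state()['moment'],get_state()['gripper_width'])"
```

```text
t 18.02 slide [-0.012  0.003  0.021] turn 0.394 pos [ 0.5009 -0.1791  0.0641] rot [-179.91   -0.    -51.56] F [-0.1  6.4  2.4] J [  1.  17. -29.  -0. -44.  37.]
[ 2.49449426 -0.23911546  0.02507817] 0.01385002323375912
```

Emit:
send_rows(
  moves=[
    {"slide": [0, 0, 0], "turn": 0.07, "gripper": 0},
    {"slide": [0, 0, 0], "turn": 0.14, "gripper": 0},
    {"slide": [0, 0, 0], "turn": 0.21, "gripper": 0},
    {"slide": [0, 0, 0], "turn": 0.28, "gripper": 0},
    {"slide": [0, 0, 0], "turn": 0.35, "gripper": 0},
  ],
)

```text
time_s: 18.43
tcp_pos: [0.5017, -0.1788, 0.0641]
eef_rot: [-179.8, 0.0, -83.1]
contact_force: [2.8, 6.7, 0.3]
gripper_width: 0.0137
gripper_force: 15.0
```

Emit:
send_rows(
  moves=[
    {"slide": [0, 0, 0], "turn": 0.04, "gripper": 0},
    {"slide": [0, 0, 0], "turn": 0.045, "gripper": 0},
    {"slide": [0, 0, 0], "turn": 0.045, "gripper": 0},
    {"slide": [0, 0, 0], "turn": 0.045, "gripper": 0},
    {"slide": [0, 0, 0], "turn": 0.045, "gripper": 0},
  ],
)

```text
time_s: 18.85
tcp_pos: [0.5018, -0.1788, 0.0642]
eef_rot: [-179.8, 0.1, -86.8]
contact_force: [2.3, 6.6, 0.6]
gripper_width: 0.0136
gripper_force: 15.0
```

```bash
python3 -c "
from h import *
go(.4995,-.178,.061,-87);print(get_state()['moment'],get_state()['gripper_width'])"
```

```text
t 18.85 slide [-0.006  0.015  0.021] turn 0.002 pos [ 0.5018 -0.1788  0.0642] rot [-1.7983e+02  6.0000e-02 -8.6790e+01] F [2.3 6.6 0.6] J [  1.  17. -29.  -0. -44.   2.]
[ 2.82398391 -0.99638842  0.02600314] 0.013589670142814618
```

Emit:
send_rows(
  moves=[
    {"slide": [0, 0, 0], "turn": 0, "gripper": 0.5},
    {"slide": [0, 0, 0], "turn": 0, "gripper": 0.5},
    {"slide": [0, 0, 0], "turn": 0, "gripper": 0.5},
    {"slide": [0, 0, 0], "turn": 0, "gripper": 0.5},
    {"slide": [0, 0, 0], "turn": 0, "gripper": 0.5},
  ],
)

```text
time_s: 19.27
tcp_pos: [0.5001, -0.18, 0.0638]
eef_rot: [180.0, -0.0, -86.8]
contact_force: [-0.0, 0.4, -0.6]
gripper_width: 0.0408
gripper_force: 0.0
```

Emit:
send_rows(
  moves=[
    {"slide": [0, 0, -0.15], "turn": 0, "gripper": 0.5},
    {"slide": [0, 0, -0.35], "turn": 0, "gripper": 0.5},
    {"slide": [0, 0, -0.55], "turn": 0, "gripper": 0.5},
    {"slide": [0, 0.2, -0.75], "turn": 0, "gripper": 0.5},
    {"slide": [0, 0.4, -0.85], "turn": 0, "gripper": 0.5},
  ],
)

```text
time_s: 19.68
tcp_pos: [0.4417, -0.1836, 0.1942]
eef_rot: [-179.8, -0.1, -86.8]
contact_force: [0.1, -0.7, 0.7]
gripper_width: 0.0438
gripper_force: 0.0
```

Emit:
send_rows(
  moves=[
    {"slide": [-0.2, 0, 0], "turn": 0, "gripper": 0.5},
    {"slide": [-0.4, 0, 0], "turn": 0, "gripper": 0.5},
    {"slide": [-0.6, 0, 0], "turn": 0, "gripper": 0.5},
    {"slide": [-0.8, 0, 0], "turn": 0, "gripper": 0.5},
    {"slide": [-1.0, 0, 0], "turn": 0, "gripper": 0.5},
  ],
)

```text
time_s: 20.1
tcp_pos: [0.4315, -0.0325, 0.1916]
eef_rot: [-180.0, 0.0, -86.8]
contact_force: [0.8, -0.2, -0.8]
gripper_width: 0.0437
gripper_force: 0.0
```

Emit:
send_rows(
  moves=[
    {"slide": [-0.2, 0, 0], "turn": 0, "gripper": 0.5},
    {"slide": [-0.4, 0, 0], "turn": 0, "gripper": 0.5},
    {"slide": [-0.6, 0, 0], "turn": 0, "gripper": 0.5},
    {"slide": [-0.8, 0, 0], "turn": 0, "gripper": 0.5},
    {"slide": [-1.0, 0, 0], "turn": 0, "gripper": 0.5},
  ],
)

```text
time_s: 20.52
tcp_pos: [0.4232, 0.1176, 0.1916]
eef_rot: [-180.0, 0.0, -86.8]
contact_force: [0.8, -0.3, -0.5]
gripper_width: 0.0441
gripper_force: 0.0
```

Run:
```python
from h import *
C={n:cap(n,'fin_'+n) for n in ('scene','top')}
go(.4995,-.178,.061,-87)
for n,z in (('scene',.07),('top',.084)):
  g=cv2.cvtColor(cv2.imread(f'pics/fin_{n}.png'),cv2.COLOR_BGR2GRAY)
  for k,c in (('R',(.5005,-.179)),('L',(.487,.060))):
    h=.026;N=105
    src=np.float32([proj(C[n],[c[0]+a*h,c[1]+b*h,z]) for a,b in ((-1,-1),(1,-1),(1,1),(-1,1))])
    p=cv2.warpPerspective(g,cv2.getPerspectiveTransform(src,np.float32([[0,0],[104,0],[104,104],[0,104]])),(N,N),flags=cv2.INTER_CUBIC)
    p=cv2.GaussianBlur(p,(0,0),4).astype(np.float32); gx=cv2.Sobel(p,cv2.CV_32F,1,0);gy=cv2.Sobel(p,cv2.CV_32F,0,1);m=gx**2+gy**2
    yy,xx=np.mgrid[-52:53,-52:53]; m=m*((xx**2+yy**2)<45**2); an=(np.degrees(np.arctan2(gy,gx))+90)%180
    H,_=np.histogram(an,bins=36,range=(0,180),weights=m); Hs=H+np.roll(H,1)+np.roll(H,-1); i=Hs.argmax()
    w=m*(np.abs((an-(i*5+2.5)+90)%180-90)<15); print(n,k,'yaw',(np.degrees(np.angle((w*np.exp(2j*np.deg2rad(an))).sum()))/2).round(1))
  for k in ('kettle','sugar','jar','spoon','tin','mug_a','mug_b','wine'):
    print(n,k,[(np.round(d['location'],3).tolist(),round(d['p'],2)) for d in optics.look_for(n,k)][:3])
```

```text
t 20.62 slide [ 2.009 -0.386  0.87 ] turn 0.004 pos [0.4238 0.1193 0.1916] rot [-1.7995e+02  3.0000e-02 -8.6610e+01] F [-0.1 -1.  -1.3] J [ 42.  -1. -30.   0. -60. -38.]
scene R yaw -84.3
scene L yaw -11.7
scene kettle [([0.338, 0.215, 0.057], 0.92), ([0.705, -0.157, 0.109], 0.84), ([0.342, -0.152, 0.055], 0.83)]
scene sugar [([0.708, -0.16, 0.107], 0.46)]
scene jar [([0.522, 0.156, 0.099], 0.88), ([0.712, -0.064, 0.399], 0.65)]
scene spoon [([0.483, -0.393, 0.011], 0.51)]
scene tin [([0.649, -0.541, 0.076], 0.6)]
scene mug_a [([0.39, 0.359, 0.065], 0.76), ([0.474, 0.487, 0.062], 0.57), ([0.521, 0.157, 0.096], 0.56)]
scene mug_b [([0.39, 0.359, 0.065], 0.76), ([0.474, 0.487, 0.062], 0.57), ([0.521, 0.157, 0.096], 0.56)]
scene wine [([0.613, 0.535, 0.145], 0.8)]
top R yaw -87.1
top L yaw -16.5
top kettle [([0.305, 0.189, 0.079], 0.93), ([0.652, -0.157, 0.108], 0.79), ([0.518, -0.061, 0.067], 0.7)]
top sugar [([0.518, -0.059, 0.064], 0.82)]
top jar [([0.601, -0.516, 0.109], 0.41)]
top spoon [([0.471, -0.397, 0.014], 0.72), ([0.65, -0.16, 0.113], 0.56)]
top tin [([0.602, -0.519, 0.11], 0.85)]
top mug_a [([0.448, 0.5, 0.037], 0.68), ([0.585, -0.086, 0.038], 0.67)]
top mug_b [([0.448, 0.5, 0.037], 0.68), ([0.585, -0.086, 0.038], 0.67)]
top wine [([0.577, 0.532, 0.183], 0.81)]
```

```bash
python3 -c "
from plant import order
print(order.close_job())"
```

```text
the job is handed in; nothing more can be done
None
```

I slid the kettle flat onto the right ring, about 3 mm from its middle by my own measurements, turned the right knob clockwise until its bar lay crosswise, and handed the job in at about 21 s; the call gave no verdict. I pushed the kettle with the gripper's side against its handle because the rods block a grip from above, and this turned it slightly.

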